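# Open a touch-latch tool cupboard

### The job

Open the wider of the two small cupboards on the bench, using only pushes of the fingers: press its handleless door inward near the right-hand edge until the touch latch lets go, take the finger away so that the spring pushes the door ajar by itself, then reach behind the free edge with a fingertip and swing the door open until it stands about square to the cupboard or further. Do not pinch or grip the door, leave the narrow cupboard shut, and do not disturb the tools and offcuts lying about.

Things in the scene. Friction and masses are not known exactly. Their poses are not given: they have to be found in the camera images.
- wide_cupboard: The wider wooden cupboard, fixed; may stand left or right of the narrow one. 200 mm wide (y), 110 mm deep (x) without the door (a 6 mm gap behind the shut door included), 245 mm high on a recessed 45 mm plinth. Origin: centre of its underside on the bench; x points from front to back, y to its left as seen from the robot, z up. The shut door's inner surface is at x = -0.055.
- wide_door (a joint): Angle (rad) of the wide door about its upright hinge at its left (+y) edge: 0 shut and latched, negative pressed inward (stop at -0.035), growing as its free right-hand edge swings out towards the robot, up to 1.85. Once unlatched and let go, a spring plunger pushes it to about 0.45 rad within a second (gap some 80 mm at the free edge). Beyond, a stiff damped hinge keeps it where it is left.
- wide_press (a point): Where to press: on the wide door's outer face, 25 mm from its free right-hand edge, 215 mm above the bench (30 mm below the cupboard's top). Moves with the door; axes as the cupboard's when shut. Press along +x: 4 to 6 mm inward, with 4 to 8 N, frees the catch. It does not latch again.
- wide_hinge (a point): On the hinge axis, level with the door's upper edge (243 mm above the bench), at the cupboard's left front corner (x -0.055, y +0.100 in its frame; same axes, fixed). The door's inner surface passes through this axis: at angle a it runs from here along (-sin a, -cos a) in the cupboard's x, y; the direction from that surface to the door's inner side is (cos a, -sin a).
- wide_face: Outer half of the thickness of the wide door, the face to press. The whole door is plain light plywood without a handle, 197 mm wide, 196 mm high, 15 mm thick, and covers the front; lower edge 47 mm, upper edge 243 mm above the bench. Origin on the hinge axis at bench height; turns with the door.
- wide_back: Inner half of the wide door's thickness (the side that is pushed to swing the door open). Origin on the hinge axis at bench height; turns with the door.
- narrow_cupboard: The narrower wooden cupboard, fixed, 140 mm wide, otherwise of the same build, depth and height. Origin: centre of its underside. To be left shut.
- narrow_door (a joint): Angle (rad) of the narrow cupboard's door, 0 shut and latched; it has the same touch latch. Must stay shut.
- folding_rule: Folded yellow rule, 16 x 236 x 19 mm, long along its y, lying loose in front. Origin: centre of its underside. Leave alone (the doors swing above it).
- pencil: Flat red carpenter's pencil, 12 x 182 x 8 mm, long along its y, lying loose. Origin: centre of its underside. Leave alone.
- sanding_block: Cork sanding block, 66 x 110 x 31 mm, loose. Origin: centre of its underside. Leave alone.
- wood_square: Square plywood offcut, 50 x 50 x 18 mm, loose. Origin: centre of its underside. Leave alone.
- chisel: Bench chisel with wooden handle, 26 x 247 x 27 mm, long along its y, lying loose. Origin: centre of its underside. Leave alone.
- tape: Dark tape measure standing on edge, 36 x 72 x 62 mm, loose, at the far left. Origin: centre of its underside. Leave alone.

How it is judged:
On the way, in this order (a step that is already met when the one before it is completed fails the run):
1. the wide door is pressed inward (value of joint wide_door below -0.008 rad), for 0.02 s.
2. the wide door has sprung ajar by itself, the arm not touching it (value of joint wide_door between 0.3 and 0.7 rad and contact force between each of the arm, the fingers and wide_cupboard below 0.3 N), for 0.2 s.
At the end, for the whole second after the job is handed in: The wide door stands at rest at more than 1.25 rad (72 degrees) from shut; the narrow door is still shut (within 0.05 rad) (value of joint wide_door above 1.25 rad and velocity of joint wide_door between -0.05 and 0.05 rad/s and value of joint narrow_door below 0.05 rad); the robot touches nothing.
It fails at once if the door is pinched: the gripper presses its face and its back at the same time (contact force between any of the fingers, the arm and wide_face above 1.5 N and contact force between any of the fingers, the arm and wide_back above 1.5 N).
It fails at once if the narrow cupboard is opened (value of joint narrow_door above 0.1 rad).
It fails at once if a loose tool or offcut is moved by more than 30 mm or lifted (distance of any of folding_rule, pencil, sanding_block, wood_square, chisel, tape from where it was at the start of the episode above 0.03 m).
It also fails if it takes over 51 s, if anything falls off the work surface, if the arm or the gripper's body presses on something with over 40 N, if the wrist force passes 120 N, or if a joint passes its speed limit or range.

### The arm

A 6-joint arm with a two-finger parallel gripper is mounted at the origin on a cart in front of the work surface, level with it; the furniture and walls round the work are solid. World frame = base frame: x ahead of the robot, y to its left, z up, the work surface at z = 0. Lengths are in m, angles in rad, forces in N, time in s.
With the tool pointing down it reaches from about 0.25 to 0.725 m from the base axis. Payload 4 kg.
Tool frame: the origin (TCP) lies between the finger pads; the fingertips stand 8 mm ahead of it and the grasp point (between the pads) lies 11 mm behind it; z points along the fingers, y is the direction in which the jaws open and shut (so a half turn about z gives the same grasp; the last joint's range is limited). The gripper opens to 85 mm and grips with 20 to 120 N. Pads are 22 mm wide; open, the fingers measure 114 mm over their backs; the gripper's body (76 mm by 85 mm) begins 54 mm behind the grasp point. The pads swing forward as they close: fully open they stand 13 mm farther back than shut.
Start: joints at [1.103, 0.241, 0.005, 1.335, 0, 1.571], TCP at [0.225, 0.446, 0.239] pointing down, gripper open.
Joint ranges: [-2.72, 2.72], [-1.05, 1.87], [-1.09, 1.28], [-1.99, 2.15], [-1.42, 1.44], [-3.14, 3.14]. Speed limits (rad/s): [2.79, 2.79, 3.14, 3.14, 3.14, 3.14].

### API

Orientations are given as a unit quaternion [x, y, z, w].
In Python, from workcell import * gives the robot as it stands.
- The arm moves only by the tool send_rows, never from a script. Its argument "increments" is a list that holds one entry, the list of rows, each a list of 6 numbers: the shift along the tool's x, y, z in units of 50 mm (1.0 is 50 mm), then the turn, a rotation vector about the tool's x, y, z in units of 10 degrees (1.0 is 10 degrees). In form: [[[x, y, z, ax, ay, az], ...]]. A call has 1 to 8 rows; each row shifts and turns the commanded pose from where the row before left it, along the tool's axes as they then stand; what a row does not reach is not made up. A row lasts 1/8 s, in which the tool goes at most 62.5 mm and 10.7 degrees, less where a joint would pass 70% of its speed; a pose out of reach is approached as far as the arm can. A call with a number of a shift or a turn outside -1 to 1 is refused whole. A call with a gripper value outside its range is refused whole. "grip" is the closure, from 0 (fully open) to 1 (shut), set as the call begins (left out, the last holds). The fingers move at their own pace and stop on an object; the grip force is fixed at half the most. Time passes only in rows, so rows that do not move let the fingers close. It gives the time, the measured TCP pose, the force and the opening at its end, in the units of the state.
- get_obs(): the state, without advancing time (a new reading comes with each control period).
- camera(name): name is "side" or "top"; returns a dict with "color" (480x640x3 uint8, red, green, blue), "z_map" (480x640 float32, m along the optical axis (not along the pixel's ray), 0 where there is no reading), "intrinsics" (3x3 intrinsics, pixels), "pose" (4x4, takes a point from camera to world coordinates). Camera axes: x right, y down, z forward; pixel columns grow to the right and rows downward; lengths in m; the calibration is good to about 2 mm. A picture is of the moment at which its call begins.
- job_done(): hands the job in, once; it reports no verdict.
The state is a dict: "clock": time; "joint_pos": joint angles; "joint_vel": joint speeds; "tau": joint torques, N m; "eef_pos": TCP position; "tool_rot": TCP orientation; "ft_force": force on the tool from outside, world axes, zero at the start; "ft_torque": the same for the moment, N m; "grip_width": finger opening in m.
Only numpy, scipy, OpenCV 4.12 (cv2) and the standard library are available. Lean on these libraries where they do the work, as an engineer would, in place of code of your own. Each camera call takes 0.05 s, during which the arm holds its last target.

## Working session

There is one attempt and no reset: what is moved stays moved. The work goes in short steps, Python scripts to look and compute and a tool call to move; the robot and the scene stay as the last step left them, time stands still between calls to the robot, and variables do not carry over. Pictures are saved under pics/ and viewed, and the job is handed in when it is done.

Besides the shell and the picture viewer there is one more tool, called after "Emit:" as name([rows], argument=value, ...), one row to a line, values as JSON. send_rows: Moves the arm, as the interface text tells. Its arguments: {"type":"object","properties":{"increments":{"type":"array"},"grip":{"type":"number"}},"required":["increments"]}

```bash
mkdir -p pics; ls; python3 - <<'E'
from workcell import *
import cv2,numpy as np
o=get_obs();print(o)
for n in("side","top"):
    c=camera(n);cv2.imwrite(f"pics/{n}0.png",c["color"][:,:,::-1]);np.savez(f"pics/{n}0.npz",**c);print(c["intrinsics"],c["pose"])
E
```

```text
pics
{'clock': 0.0, 'joint_pos': array([ 1.10297018e+00,  2.41423783e-01,  3.75168125e-03,  1.33520438e+00,
       -1.58635605e-05,  1.57076492e+00]), 'joint_vel': array([ 0.00027726,  0.000127  , -0.00188527, -0.0004257 ,  0.001237  ,
       -0.00148879]), 'tau': array([ 1.61615000e-03, -3.72319508e+01,  2.52408224e+01,  1.68200559e-02,
        2.87500370e-04, -5.57516231e-06]), 'eef_pos': array([0.22520524, 0.4457339 , 0.23841802]), 'tool_rot': array([ 2.31770391e-01,  9.72769965e-01, -1.01358746e-03, -2.33375276e-04]), 'ft_force': array([-0.02389473, -0.02936441,  0.29132001]), 'ft_torque': array([ 0.08085168, -0.02681807, -0.02026606]), 'grip_width': 0.08500205901931059}
[[440.9958666    0.         316.03513697]
 [  0.         440.9958666  235.86739722]
 [  0.           0.           1.        ]] [[ 0.85559051 -0.29273449  0.42693255  0.08574245]
 [-0.51758572 -0.49709735  0.69641887 -0.65612998]
 [ 0.00836122 -0.81682357 -0.57682697  0.76899249]
 [ 0.          0.          0.          1.        ]]
[[611.97103762   0.         321.06170415]
 [  0.         611.97103762 236.93180412]
 [  0.           0.           1.        ]] [[-0.04007991 -0.88540856  0.46308238 -0.21565378]
 [-0.99916498  0.03919467 -0.01153822  0.08370063]
 [-0.00793432 -0.46315814 -0.88624014  1.55182806]
 [ 0.          0.          0.          1.        ]]
```

View pics/side0.png

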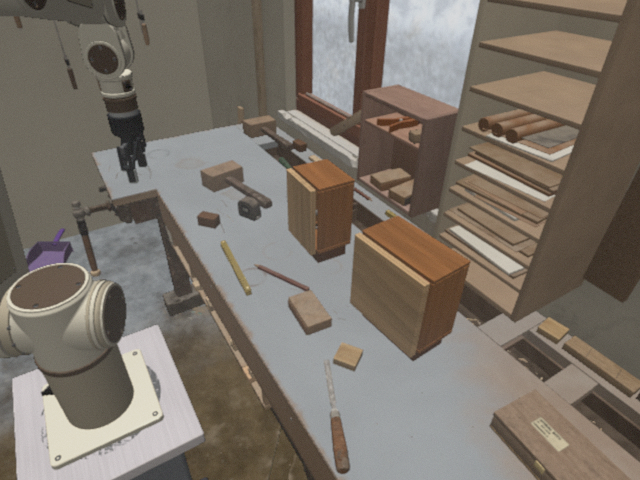

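View pics/top0.png

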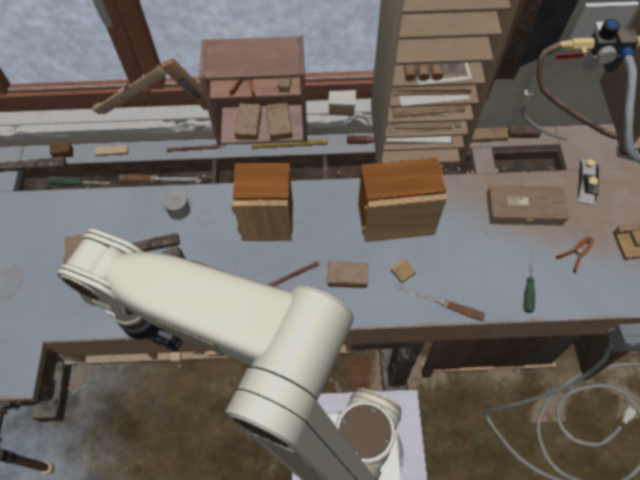

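The side view shows the wide cupboard on the right (around pixel (410,285)) and the narrow one on the left (around (320,205)). In the top view, the wide top is around (402,180) and the narrow top around (262,180). Next I measure their top faces.

```bash
cat > h.py <<'E'
import numpy as np,cv2
def cloud(c):
    K=c["intrinsics"];z=c["z_map"];v,u=np.mgrid[:480,:640]
    p=np.stack([(u-K[0,2])/K[0,0]*z,(v-K[1,2])/K[1,1]*z,z],-1)
    w=p@c["pose"][:3,:3].T+c["pose"][:3,3]
    w[z==0]=np.nan
    return w
E
python3 - <<'E'
from h import *
for n in("side","top"):
    w=cloud(np.load(f"pics/{n}0.npz"))
    m=(np.abs(w[...,2]-.244)<.008)&(w[...,0]>.3)&(w[...,0]<.9)&(np.abs(w[...,1])<.5)
    k,l,s,c=cv2.connectedComponentsWithStats(m.astype(np.uint8))
    for i in range(1,k):
        if s[i,4]<300: continue
        p=w[l==i]; r=cv2.minAreaRect((p[:,:2]*1000).astype(np.float32))
        print(n,s[i],p.mean(0).round(3),r,cv2.boxPoints(r).round(0).tolist())
    # front faces
    for nm,y0,y1 in(("wide",-.3,.0),("narrow",.08,.35)):
        m=(w[...,2]>.07)&(w[...,2]<.22)&(w[...,0]>.4)&(w[...,0]<.7)&(w[...,1]>y0)&(w[...,1]<y1)
        p=w[m];print(nm,len(p),np.percentile(p,[1,50,99],axis=0).round(3).tolist())
    # loose
    m=(w[...,2]>.006)&(w[...,2]<.08)&(w[...,0]>.25)&(w[...,0]<.56)&(np.abs(w[...,1])<.5)
    k,l,s,c=cv2.connectedComponentsWithStats(m.astype(np.uint8))
    for i in range(1,k):
        if s[i,4]>60:
            p=w[l==i];print("loose",s[i],p.min(0).round(3),p.max(0).round(3))
E
```

```text
side [ 287  159   68   35 1381] [0.623 0.203 0.244] ((626.6237182617188, 212.03616333007812), (147.31626892089844, 128.5840606689453), 87.3795394897461) [[559.0, 141.0], [687.0, 136.0], [694.0, 283.0], [566.0, 289.0]]
side [ 355  215  116   74 4072] [ 0.614 -0.16   0.244] ((617.5140380859375, -149.71987915039062), (128.3939666748047, 201.22105407714844), 4.327460765838623) [[546.0, -54.0], [561.0, -255.0], [689.0, -245.0], [674.0, -45.0]]
side [525 251  60  33 318] [ 0.805 -0.339  0.244] ((817.74267578125, -340.1346130371094), (13.032102584838867, 163.27980041503906), 85.90603637695312) [[736.0, -341.0], [899.0, -352.0], [900.0, -339.0], [737.0, -328.0]]
wide 5935 [[0.548, -0.252, 0.071], [0.56, -0.212, 0.151], [0.683, -0.059, 0.219]]
narrow 3088 [[0.561, 0.138, 0.071], [0.591, 0.145, 0.148], [0.684, 0.278, 0.218]]
loose [238 196  24  24 395] [0.502 0.439 0.006] [0.559 0.5   0.064]
loose [201 213  20  15 207] [0.377 0.462 0.006] [0.434 0.499 0.039]
loose [221 240  31  54 380] [0.367 0.135 0.006] [0.404 0.373 0.022]
loose [ 257  264   75   70 1373] [ 0.432 -0.062  0.006] [0.516 0.231 
[... 640 characters left out ...]
0], [695.0, 280.0], [563.0, 285.0]]
wide 2370 [[0.549, -0.249, 0.072], [0.558, -0.139, 0.15], [0.667, -0.046, 0.219]]
narrow 1660 [[0.56, 0.14, 0.071], [0.566, 0.208, 0.147], [0.683, 0.287, 0.218]]
loose [365 232  54  10 244] [ 0.548 -0.2    0.044] [ 0.56  -0.055  0.08 ]
loose [162 247  25  12 157] [0.523 0.443 0.013] [0.558 0.497 0.068]
loose [391 258  25  24 341] [ 0.442 -0.19   0.006] [ 0.511 -0.125  0.028]
loose [288 261  32  17 114] [0.468 0.073 0.006] [0.517 0.16  0.016]
loose [327 260  42  28 987] [ 0.432 -0.059  0.006] [0.516 0.052 0.043]
loose [524 277  12  36 314] [ 0.337 -0.5    0.006] [ 0.439 -0.465  0.042]
loose [413 290  73  31 486] [ 0.321 -0.363  0.006] [ 0.416 -0.179  0.033]
```

```bash
cat >> h.py <<'E'
from scipy.spatial.transform import Rotation as R
E
python3 - <<'E'
from h import *
for n in("side","top"):
    w=cloud(np.load(f"pics/{n}0.npz"))
    m=(w[...,2]>.07)&(w[...,2]<.225)&(w[...,0]>.53)&(w[...,0]<.58)&(w[...,1]>-.235)&(w[...,1]<-.07)
    p=w[m]
    for _ in range(4):
        A=np.c_[p[:,1],np.ones(len(p))];c=np.linalg.lstsq(A,p[:,0],rcond=None)[0];r=p[:,0]-A@c;p=p[abs(r)<max(.003,2*r.std())]
    print(n,"x=%.4f*y+%.4f"%tuple(c),r.std(),len(p))
psi=0.077
O=np.array([.6180,-.1497])
# combine: rect centre is of top incl. door: x' from -.07 to .055 -> centre -.0075
Rz=np.array([[np.cos(psi),-np.sin(psi)],[np.sin(psi),np.cos(psi)]])
o=O+Rz@[.0075,0]
for nm,q in dict(hinge=(-.055,.1),press=(-.07,-.072),edge=(-.07,-.097)).items(): print(nm,(o+Rz@q).round(4))
w=cloud(np.load("pics/side0.npz"))
c=np.load("pics/side0.npz")["color"]
cv2.imwrite("pics/grip.png",cv2.resize(c[90:190,90:190,::-1],(600,600)))
E
```

```text
side x=-0.0742*y+0.5444 0.0008725449831734325 3376
top x=-0.0750*y+0.5457 0.0014264943162348026 1587
hinge [ 0.5629 -0.0537]
press [ 0.5612 -0.2263]
edge [ 0.5631 -0.2512]
```

View pics/grip.png

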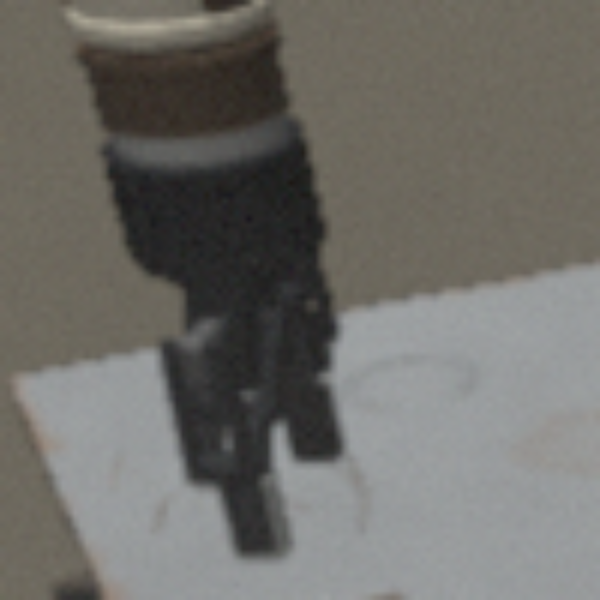

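Emit:
send_rows([
  [[0,0,-0.4,0,0,-1],[0,0,-0.4,0,0,-1],[0,0,-0.4,0,0,-1],[0,0,0,0,0,-0.1]],
], grip=1)

```text
clock: 0.6
eef_pos: [0.2258, 0.4469, 0.3003]
tool_rot: [-0.036, 0.999, 0.001, 0.001]
ft_force: [-0.6, -0.5, 0.1]
grip_width: 0.0125
```

```bash
cat > st.py <<'E'
from workcell import *
from h import *
import sys
def rep(tgt=None,yaw=None):
    o=get_obs();r=R.from_quat(o["tool_rot"]);M=r.as_matrix()
    print("t",round(o["clock"],2),"p",o["eef_pos"].round(4),"F",o["ft_force"].round(2),"q",o["joint_pos"].round(2),"xyaw",round(float(np.degrees(np.arctan2(M[1,0],M[0,0]))),1),"z",M[:,2].round(3),"w",round(o["grip_width"],3))
    if tgt is not None: print("to go (tool units)",(M.T@(np.array(tgt)-o["eef_pos"])/.05).round(2))
E
python3 - <<'E'
from st import *
rep([.46,-.235,.30])
E
```

```text
t 0.6 p [0.2258 0.4469 0.3003] F [-0.61 -0.46  0.1 ] q [ 1.1   0.22  0.14  1.48 -0.    1.03] xyaw -175.9 z [ 0.001  0.002 -1.   ] w 0.012
to go (tool units) [ -3.69 -13.94  -0.02]
```

Emit:
send_rows([
  [[-0.23,-0.87,0,0,0,0],[-0.23,-0.87,0,0,0,0],[-0.23,-0.87,0,0,0,0],[-0.23,-0.87,0,0,0,0],[-0.23,-0.87,0,0,0,0],[-0.23,-0.87,0,0,0,0],[-0.23,-0.87,0,0,0,0],[-0.23,-0.87,0,0,0,0]],
])

```text
clock: 1.6
eef_pos: [0.3424, 0.1044, 0.2981]
tool_rot: [-0.035, 0.999, -0.0, -0.001]
ft_force: [1.2, -0.1, -0.8]
grip_width: -0.0003
```

Emit:
send_rows([
  [[-0.23,-0.87,0,0,0,0],[-0.23,-0.87,0,0,0,0],[-0.23,-0.87,0,0,0,0],[-0.23,-0.87,0,0,0,0],[-0.23,-0.87,0,0,0,0],[-0.23,-0.87,0,0,0,0],[-0.23,-0.87,0,0,0,0],[-0.23,-0.87,0,0,0,0]],
])

```text
clock: 2.6
eef_pos: [0.4597, -0.2356, 0.2977]
tool_rot: [-0.035, 0.999, 0.001, -0.001]
ft_force: [0.8, 0.6, 0.2]
grip_width: 0.0001
```

```bash
python3 - <<'E'
from st import *
rep([.525,-.229,.213])
c=camera("side");cv2.imwrite("pics/s1.png",c["color"][:,:,::-1])
np.savez("pics/s1.npz",**c)
E
```

```text
t 2.6 p [ 0.4597 -0.2356  0.2977] F [0.78 0.64 0.17] q [-0.47  0.26  0.18  1.49  0.   -0.54] xyaw -176.0 z [-0.002  0.001 -1.   ] w 0.0
to go (tool units) [-1.31  0.04  1.69]
```

View pics/s1.png

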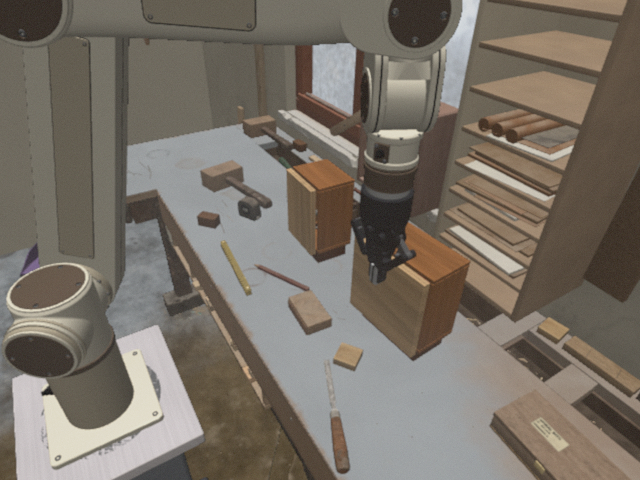

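The picture shows the closed fingers at about (375,262), free in front of the wide door. The knuckles only spread sideways, so I can press with the flat side of the fingers. I lower the tool and approach.

Emit:
send_rows([
  [[0,0,0.6,0,0,0],[0,0,0.6,0,0,0],[-0.4,0,0.5,0,0,0],[-0.4,0,0,0,0,0],[-0.4,0,0,0,0,0],[-0.1,0,0,0,0,0],[0,0,0,0,0,0],[0,0,0,0,0,0]],
])

```text
clock: 3.65
eef_pos: [0.5239, -0.2296, 0.2142]
tool_rot: [-0.036, 0.999, 0.0, -0.0]
ft_force: [0.2, -0.2, 0.3]
grip_width: 0.0001
```

```bash
python3 - <<'E'
from st import *
rep([.55,-.227,.213])
c=camera("side");cv2.imwrite("pics/s2.png",cv2.resize(c["color"][200:380,320:520,::-1],(800,720))[:600])
E
```

```text
t 3.65 p [ 0.5239 -0.2296  0.2142] F [ 0.17 -0.23  0.31] q [-0.41  0.4   0.16  1.33 -0.   -0.49] xyaw -175.9 z [-0.001  0.    -1.   ] w 0.0
to go (tool units) [-0.52  0.01  0.02]
```

View pics/s2.png

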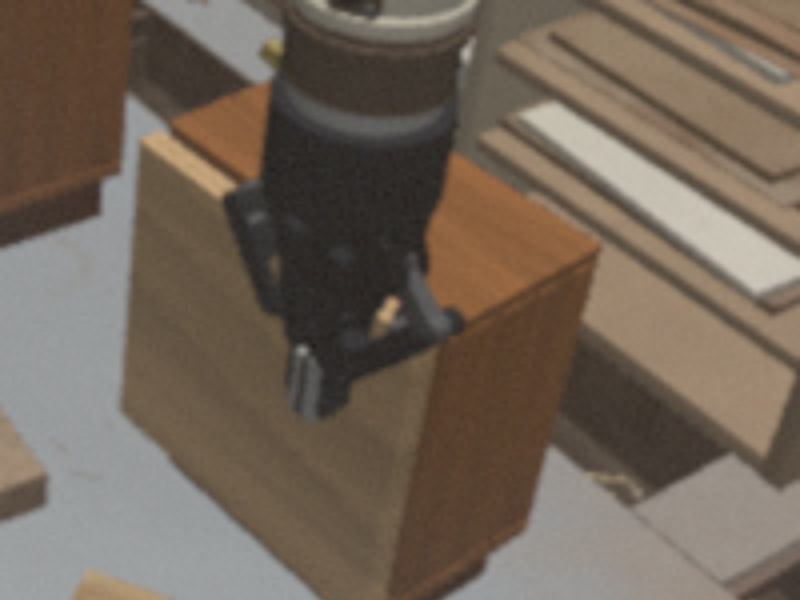

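The crop shows the fingertip at about (315,385), clear of the door face and about 25 mm in from its right edge. I advance slowly.

Emit:
send_rows([
  [[-0.2,0,0,0,0,0],[-0.2,0,0,0,0,0],[-0.04,0,0,0,0,0],[0,0,0,0,0,0]],
])

```text
clock: 4.2
eef_pos: [0.5469, -0.2279, 0.2141]
tool_rot: [-0.037, 0.999, 0.0, -0.0]
ft_force: [-0.3, 0.1, -0.7]
grip_width: -0.0002
```

Emit:
send_rows([
  [[-0.04,0,0,0,0,0],[-0.04,0,0,0,0,0],[-0.04,0,0,0,0,0],[0,0,0,0,0,0]],
])

```text
clock: 4.7
eef_pos: [0.552, -0.2278, 0.2143]
tool_rot: [-0.036, 0.999, -0.0, -0.001]
ft_force: [-3.4, -0.2, 1.5]
grip_width: 0.0004
```

Emit:
send_rows([
  [[-0.04,0,0,0,0,0],[0,0,0,0,0,0]],
])

```text
clock: 4.95
eef_pos: [0.554, -0.2278, 0.2143]
tool_rot: [-0.036, 0.999, -0.0, -0.001]
ft_force: [-5.2, -1.6, 1.6]
grip_width: 0.0
```

Emit:
send_rows([
  [[-0.03,0,0,0,0,0],[0,0,0,0,0,0]],
])

```text
clock: 5.2
eef_pos: [0.5542, -0.2278, 0.2143]
tool_rot: [-0.036, 0.999, -0.0, -0.002]
ft_force: [-8.5, -1.5, 3.4]
grip_width: -0.0002
```

Emit:
send_rows([
  [[-0.03,0,0,0,0,0],[0,0,0,0,0,0]],
])

```text
clock: 5.45
eef_pos: [0.5547, -0.2277, 0.2143]
tool_rot: [-0.036, 0.999, -0.0, -0.003]
ft_force: [-11.0, -0.8, 4.4]
grip_width: -0.0003
```

The force now rises without travel, so the door is at its stop. I withdraw quickly and then wait.

Emit:
send_rows([
  [[0.7,0,0,0,0,0],[1,0,0,0,0,0],[1,0,0,0,0,0],[0.5,0,0,0,0,0],[0,0,0,0,0,0],[0,0,0,0,0,0],[0,0,0,0,0,0],[0,0,0,0,0,0]],
])

```text
clock: 6.45
eef_pos: [0.3989, -0.2388, 0.2141]
tool_rot: [-0.037, 0.999, 0.0, 0.0]
ft_force: [0.2, -0.4, 0.1]
grip_width: 0.0001
```

```bash
python3 - <<'E'
from st import *
rep()
for n in("side","top"):
    c=camera(n);cv2.imwrite(f"pics/{n}3.png",c["color"][:,:,::-1]);np.savez(f"pics/{n}3.npz",**c)
E
```

```text
t 6.45 p [ 0.3989 -0.2388  0.2141] F [ 0.21 -0.43  0.05] q [-0.54  0.18 -0.13  1.25  0.   -0.61] xyaw -175.8 z [ 0.  0. -1.] w 0.0
```

View pics/side3.png

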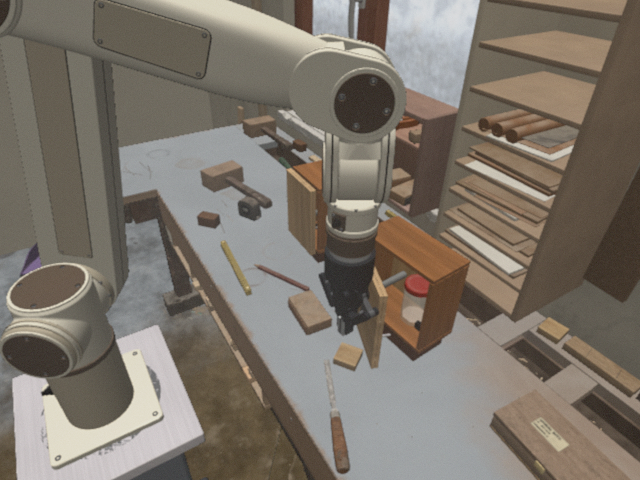

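View pics/top3.png

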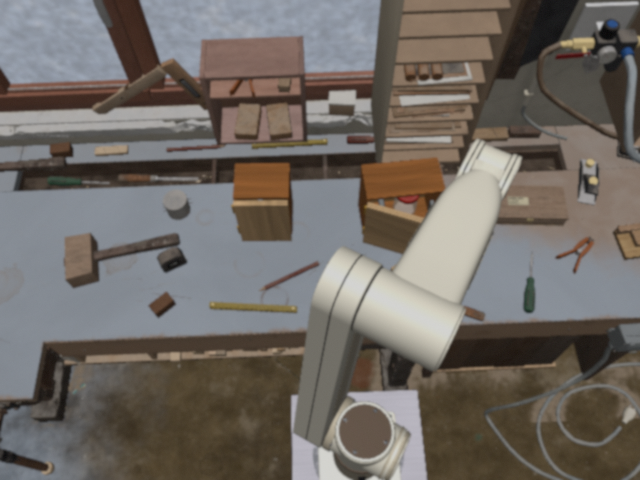

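The side view shows the wide door standing ajar, free edge around (375,320), with a grey rod behind it at (395,277). The narrow door is still shut. Next I measure the door angle and look at the rod.

```bash
python3 - <<'E'
from st import *
H=np.array([.563,-.054]);ps=.0745
Rz=np.array([[np.cos(ps),-np.sin(ps)],[np.sin(ps),np.cos(ps)]])
for n in("side","top"):
    w=cloud(np.load(f"pics/{n}3.npz"))
    loc=(w[...,:2]-H)@Rz
    m=(abs(w[...,2]-.243)<.006)&(loc[...,0]<-.018)&(loc[...,0]>-.13)&(loc[...,1]<0)&(loc[...,1]>-.22)
    p=loc[m];print(n,len(p))
    if len(p)>20:
        print(p.min(0).round(3),p.max(0).round(3)); l=cv2.fitLine(p.astype(np.float32),cv2.DIST_HUBER,0,.01,.01).ravel();print(l, np.arctan2(abs(l[0]),abs(l[1])))
    # inside things between door and front
    m=(w[...,2]>.1)&(w[...,2]<.235)&(loc[...,0]>-.12)&(loc[...,0]<.0)&(loc[...,1]<0)&(loc[...,1]>-.2)
    q=loc[m];zz=w[...,2][m]
    a=.45; d=q@np.array([np.cos(a),-np.sin(a)])
    k=d>.012
    print("behind door:",k.sum(),np.c_[q[k],zz[k]][::max(1,k.sum()//25)].round(3).tolist())
c=np.load("pics/side3.npz")["color"];cv2.imwrite("pics/s3c.png",cv2.resize(c[200:380,320:480,::-1],(533,600)))
E
```

```text
side 237
[-0.099 -0.177] [-0.051 -0.105]
[ 0.47836077  0.8781634  -0.07991972 -0.14787555] 0.4987871
behind door: 16 [[-0.06, -0.165, 0.12], [-0.059, -0.167, 0.121], [-0.058, -0.169, 0.122], [-0.056, -0.17, 0.122], [-0.064, -0.164, 0.119], [-0.063, -0.166, 0.12], [-0.062, -0.167, 0.12], [-0.06, -0.169, 0.12], [-0.06, -0.171, 0.122], [-0.057, -0.171, 0.12], [-0.066, -0.167, 0.119], [-0.064, -0.167, 0.118], [-0.063, -0.168, 0.119], [-0.061, -0.17, 0.119], [-0.059, -0.17, 0.117], [-0.056, -0.17, 0.116]]
top 291
[-0.074 -0.127] [-0.018 -0.005]
[ 0.40407887  0.9147242  -0.04393913 -0.06932732] 0.4159716
behind door: 0 []
```

View pics/s3c.png

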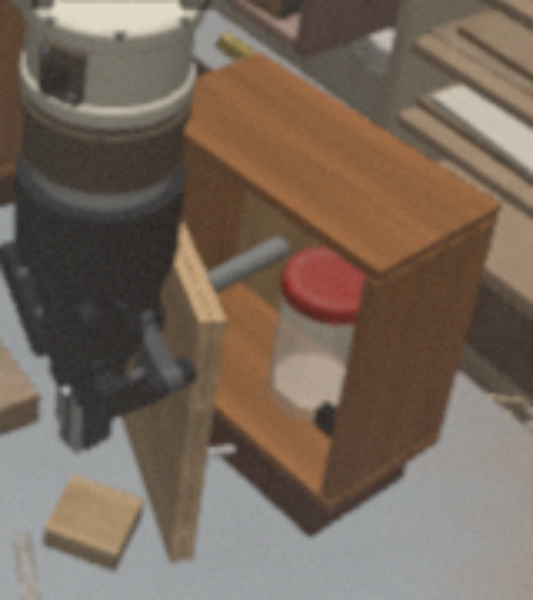

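```bash
python3 - <<'E'
from st import *
H=np.array([.563,-.054]);ps=.0745
Rz=np.array([[np.cos(ps),-np.sin(ps)],[np.sin(ps),np.cos(ps)]])
w=cloud(np.load("pics/side3.npz"));loc=(w[...,:2]-H)@Rz
for u,v in[(404,273),(400,275),(396,277),(392,279),(388,281),(386,283),(412,280),(383,290),(386,295),(379,280)]: print(u,v,loc[v,u].round(3),w[v,u,2].round(3))
E
```

```text
404 273 [ 0.093 -0.057] 0.124
400 275 [ 0.08  -0.057] 0.125
396 277 [ 0.067 -0.058] 0.125
392 279 [ 0.055 -0.057] 0.125
388 281 [ 0.042 -0.058] 0.127
386 283 [ 0.036 -0.059] 0.124
412 280 [ 0.063 -0.106] 0.152
383 290 [-0.083 -0.162] 0.241
386 295 [-0.088 -0.175] 0.242
379 280 [-0.072 -0.139] 0.243
```

The rod is 58 mm from the hinge at z = 0.125, well below my fingertips, and the door angle is about 0.45. I rise and turn the tool square to the door.

Emit:
send_rows([
  [[0,0,-0.6,0,0,0],[0,0,-0.7,0,0,0],[0,0,0,0,0,1],[0,0,0,0,0,1],[0,0,0,0,0,0.57],[0,0,0,0,0,0],[0,0,0,0,0,0]],
])

```text
clock: 7.42
eef_pos: [0.3982, -0.2389, 0.2792]
tool_rot: [0.186, 0.983, 0.0, -0.0]
ft_force: [0.2, -0.0, 0.7]
grip_width: -0.0002
```

```bash
python3 - <<'E'
from st import *
rep([.525,-.216,.278])
E
```

```text
t 7.42 p [ 0.3982 -0.2389  0.2792] F [ 0.15 -0.04  0.72] q [-0.54  0.16  0.    1.42  0.   -0.17] xyaw 158.6 z [-0.  0. -1.] w -0.0
to go (tool units) [-2.19  1.35  0.02]
```

Emit:
send_rows([
  [[-0.55,0.34,0,0,0,0],[-0.55,0.34,0,0,0,0],[-0.55,0.34,0,0,0,0],[-0.54,0.33,0,0,0,0],[0,0,0,0,0,0],[0,0,0,0,0,0]],
])

```text
clock: 8.18
eef_pos: [0.5242, -0.2162, 0.279]
tool_rot: [0.186, 0.983, -0.0, -0.001]
ft_force: [0.3, -0.3, 0.4]
grip_width: 0.0004
```

```bash
python3 - <<'E'
from st import *
rep([.525,-.216,.213])
c=camera("side");cv2.imwrite("pics/s4.png",cv2.resize(c["color"][180:380,300:500,::-1],(600,600)))
E
```

```text
t 8.18 p [ 0.5242 -0.2162  0.279 ] F [ 0.35 -0.29  0.38] q [-0.39  0.37  0.28  1.49 -0.   -0.02] xyaw 158.5 z [-0.001  0.    -1.   ] w 0.0
to go (tool units) [-0.01  0.01  1.32]
```

View pics/s4.png

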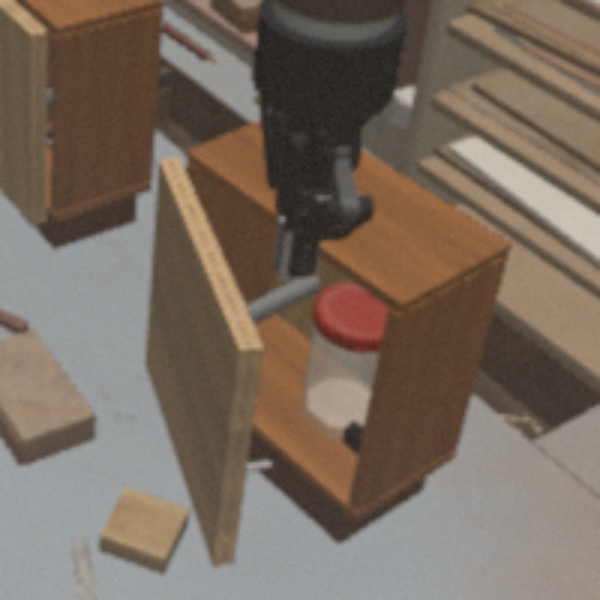

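The crop shows the fingers above the gap behind the door, at about (295,265), with the free door edge at (250,350). I descend into the gap.

Emit:
send_rows([
  [[0,0,0.5,0,0,0],[0,0,0.4,0,0,0],[0,0,0.4,0,0,0],[0,0,0,0,0,0]],
])

```text
clock: 8.72
eef_pos: [0.5228, -0.2161, 0.2132]
tool_rot: [0.187, 0.982, 0.0, -0.002]
ft_force: [0.6, 0.3, -0.1]
grip_width: 0.0
```

```bash
cat > plan.py <<'E'
from st import *
H=np.array([.563,-.054]);ps=.0745
Rz=np.array([[np.cos(ps),-np.sin(ps)],[np.sin(ps),np.cos(ps)]])
# TCP path touching the inner face: offset c, radius r, angle a
r,c=.165,.011
def pose(a):
    p=H+Rz@(r*np.array([-np.sin(a),-np.cos(a)])+c*np.array([np.cos(a),-np.sin(a)]))
    return p, np.pi+ps-a
o=get_obs();M=R.from_quat(o["tool_rot"]).as_matrix();rep()
P=o["eef_pos"][:2];Y=np.arctan2(M[1,0],M[0,0])
for a in [.45]+[.45+np.radians(8)*k for k in range(1,9)]:
    p,y=pose(a)
    d=p-P;tx=np.array([np.cos(Y),np.sin(Y)]);ty=np.array([np.sin(Y),-np.cos(Y)])
    print("a %.2f"%a,p.round(3),"row x %.3f y %.3f az %.2f"%(d@tx/.05,d@ty/.05,np.degrees((Y-y+np.pi)%(2*np.pi)-np.pi)/10))
    P,Y=p,y
E
python3 plan.py
```

```text
t 8.72 p [ 0.5228 -0.2161  0.2132] F [ 0.62  0.35 -0.12] q [-0.39  0.39  0.14  1.33 -0.   -0.02] xyaw 158.5 z [-0.003  0.001 -1.   ] w 0.0
a 0.45 [ 0.513 -0.212] row x 0.221 y 0.012 az -0.00
a 0.59 [ 0.491 -0.203] row x 0.461 y 0.001 az 0.80
a 0.73 [ 0.471 -0.192] row x 0.461 y 0.001 az 0.80
a 0.87 [ 0.453 -0.177] row x 0.461 y 0.001 az 0.80
a 1.01 [ 0.437 -0.161] row x 0.461 y 0.001 az 0.80
a 1.15 [ 0.423 -0.142] row x 0.461 y 0.001 az 0.80
a 1.29 [ 0.412 -0.122] row x 0.461 y 0.001 az 0.80
a 1.43 [ 0.404 -0.1  ] row x 0.461 y 0.001 az 0.80
a 1.57 [ 0.399 -0.078] row x 0.461 y 0.001 az 0.80
```

Emit:
send_rows([
  [[0.12,0,0,0,0,0],[0.1,0,0,0,0,0],[0.1,0,0,0,0,0.2],[0.12,0,0,0,0,0.2],[0.12,0,0,0,0,0.2]],
])

```text
clock: 9.35
eef_pos: [0.4987, -0.2054, 0.2146]
tool_rot: [0.239, 0.971, -0.0, 0.0]
ft_force: [0.4, -1.0, 0.4]
grip_width: 0.0
```

Emit:
send_rows([
  [[0.12,0,0,0,0,0.2],[0.15,0,0,0,0,0.25],[0.18,0,0,0,0,0.3],[0.18,0,0,0,0,0.3],[0.18,0,0,0,0,0.3]],
])

```text
clock: 9.98
eef_pos: [0.4644, -0.1833, 0.2142]
tool_rot: [0.352, 0.936, -0.0, -0.0]
ft_force: [0.9, -0.4, 0.4]
grip_width: 0.0003
```

```bash
python3 plan.py|head -2; python3 - <<'E'
from st import *
c=camera("side");cv2.imwrite("pics/s5.png",cv2.resize(c["color"][180:380,300:500,::-1],(600,600)))
E
```

```text
t 9.97 p [ 0.4644 -0.1833  0.2142] F [ 0.89 -0.41  0.35] q [-0.38  0.25 -0.05  1.27 -0.    0.34] xyaw 138.8 z [-0. -0. -1.] w 0.0
a 0.45 [ 0.513 -0.212] row x -1.098 y 0.212 az -1.97
```

View pics/s5.png

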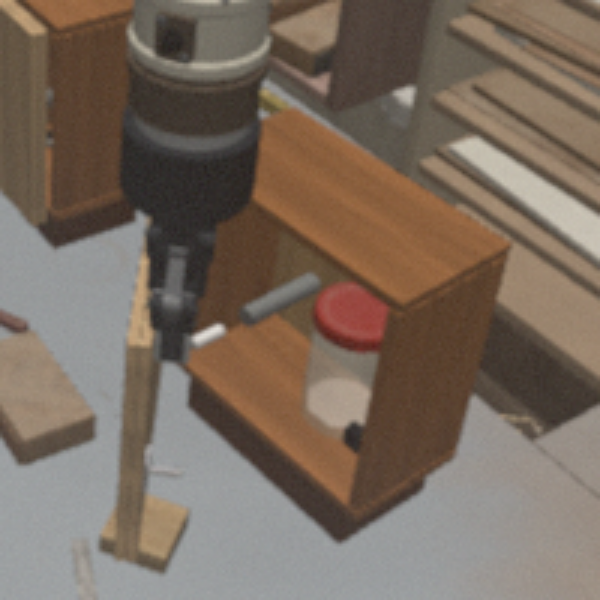

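The finger, at about (170,340), is behind the door and swinging it, with force near 1 N. I continue.

Emit:
send_rows([
  [[0.23,0,0,0,0,0.4],[0.23,0,0,0,0,0.4],[0.23,0,0,0,0,0.4],[0.23,0,0,0,0,0.4],[0.23,0,0,0,0,0.4],[0.23,0,0,0,0,0.4]],
])

```text
clock: 10.78
eef_pos: [0.4213, -0.1302, 0.2142]
tool_rot: [0.538, 0.843, -0.0, -0.0]
ft_force: [-0.5, -1.9, -0.5]
grip_width: 0.0001
```

Emit:
send_rows([
  [[0.23,0,0,0,0,0.4],[0.23,0,0,0,0,0.4],[0.23,0,0,0,0,0.4],[0.2,0,0,0,0,0.35],[0.1,0,0,0,0,0.2],[0,0,0,0,0,0]],
])

```text
clock: 11.52
eef_pos: [0.4061, -0.083, 0.2142]
tool_rot: [0.659, 0.752, 0.0, -0.0]
ft_force: [-0.2, -0.0, 0.0]
grip_width: -0.0
```

```bash
python3 plan.py|head -1; python3 - <<'E'
from st import *
c=camera("side");cv2.imwrite("pics/s6.png",c["color"][:,:,::-1])
E
```

```text
t 11.53 p [ 0.4061 -0.083   0.2142] F [-0.18 -0.01  0.02] q [-0.2   0.09 -0.25  1.24  0.    1.24] xyaw 97.6 z [-0.  0. -1.] w -0.0
```

View pics/s6.png

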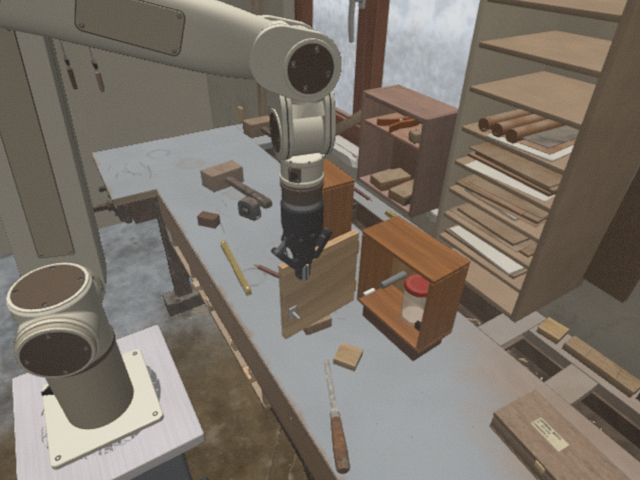

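The door, between (280,265) and (358,235), stands nearly square. I back the finger away from it, then go up.

Emit:
send_rows([
  [[-0.4,0,0,0,0,0],[-0.6,0,0,0,0,0],[-0.6,0,-0.5,0,0,0],[-0.4,0,-0.8,0,0,0],[0,0,-0.8,0,0,0],[0,0,0,0,0,0],[0,0,0,0,0,0]],
])

```text
clock: 12.45
eef_pos: [0.4192, -0.1826, 0.3186]
tool_rot: [0.659, 0.752, -0.0, -0.0]
ft_force: [-0.3, 0.0, -0.5]
grip_width: -0.0001
```

```bash
python3 - <<'E'
from st import *
rep()
H=np.array([.563,-.054]);ps=.0745
Rz=np.array([[np.cos(ps),-np.sin(ps)],[np.sin(ps),np.cos(ps)]])
W={}
for n in("side","top"):
    c=camera(n);cv2.imwrite(f"pics/{n}7.png",c["color"][:,:,::-1])
    w=cloud(c);W[n]=w;loc=(w[...,:2]-H)@Rz
    m=(w[...,2]>.06)&(w[...,2]<.236)&(loc[...,0]<-.02)&(loc[...,0]>-.2)&(loc[...,1]<.05)&(loc[...,1]>-.05)
    p=loc[m]
    if len(p)>50:
        l=cv2.fitLine(p.astype(np.float32),cv2.DIST_HUBER,0,.01,.01).ravel();print(n,len(p),l.round(3),"a",np.arctan2(-l[0]*np.sign(l[0])*-1,l[1]*-np.sign(l[0])*-1))
    w0=cloud(np.load(f"pics/{n}0.npz"))
    for nm,y0,y1 in(("narrow",.13,.29),):
        for q in(w0,w):
            m=(q[...,2]>.07)&(q[...,2]<.22)&(q[...,0]>.54)&(q[...,0]<.6)&(q[...,1]>.15)&(q[...,1]<.28)
            print(nm,m.sum(),np.percentile(q[m][:,0],[2,50]).round(4))
E
```

```text
t 12.45 p [ 0.4192 -0.1826  0.3186] F [-0.29  0.03 -0.46] q [-0.41  0.13  0.08  1.52  0.    1.03] xyaw 97.5 z [-0.001  0.    -1.   ] w -0.0
side 4044 [ 0.999  0.051 -0.094 -0.004] a 1.5193268
narrow 1089 [0.5612 0.5642]
narrow 1022 [0.5612 0.5642]
top 577 [ 0.999  0.055 -0.092  0.01 ] a 1.5160964
narrow 1369 [0.5611 0.5654]
narrow 1367 [0.5608 0.5653]
```

View pics/side7.png

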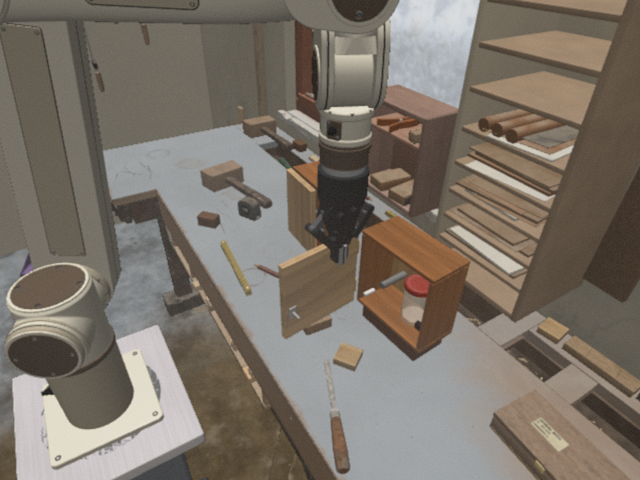

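View pics/top7.png

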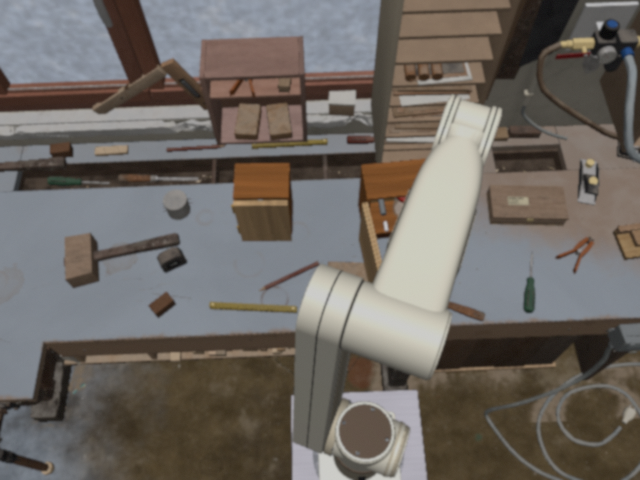

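The door stands at about 1.52 rad, from (280,300) to (356,262) in the side view. The narrow door's face has not moved, the tools lie where they were, and the gripper is clear and at rest. I hand the job in.

```bash
python3 - <<'E'
from workcell import *
print(job_done())
E
```

```text
the job is handed in; nothing more can be done
None
```

The wide cupboard, the right-hand one, is open at about 1.52 rad (87°). The job was handed in at about 12.5 s of the 51 s allowed, and no verdict was reported.

- **Press:** I pushed with the side of the closed fingers about 25 mm from the free edge. The force reached about 11 N at the inner stop, above the 4 to 8 N given for freeing the catch. I then pulled back about 155 mm.
- **Ajar:** The door sprang open by itself to about 0.45 rad. The two cameras read 0.42 and 0.50, and the position of the free corner fitted 0.45.
- **Swing:** I went over the top of the door, lowered the fingers behind the free edge and swung it open. The force readings between moves stayed below about 2.5 N. I never touched the face and the back at the same time.

Last checks:
- **Door angle:** it read 1.519 rad from the side camera and 1.516 from the top.
- **Narrow door:** its face matched the start to within 0.3 mm.
- **Tools and offcuts:** those I could see in the final pictures looked unmoved. I judged that by eye and did not measure it.
- **Arm:** the gripper stood clear of the door, with the wrist force at noise level.

No check failed; the only disagreement was the spread in the ajar angle.

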